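Put the long setting rods away in their tube stand

TASK

The gauge bench is being tidied after a calibration. Stand the two long setting rods in the aluminium tube stand, one in each tube, foot down and black sleeve up, right down on the tube floors. Leave the short setting rod standing where it is.

Things in the scene. Friction and masses are not known exactly. Their poses are not given: they have to be found in the camera images.
- rod_a: long ground-steel setting rod, a plain upright cylinder 26 mm in diameter and 140 mm tall with a black plastic grip sleeve, 30 mm in diameter, from 100 to 136 mm above its foot; about 0.45 kg; stands loose on its flat foot on the table. Origin: centre of its foot; z points up along the rod. Take it by the sleeve from above, so that the fingers stay above the tube when it stands in the stand. The other long rod is identical.
- rod_b: long ground-steel setting rod, a plain upright cylinder 26 mm in diameter and 140 mm tall with a black plastic grip sleeve, 30 mm in diameter, from 100 to 136 mm above its foot; about 0.45 kg; stands loose on its flat foot on the table. Origin: centre of its foot; z points up along the rod. Take it by the sleeve from above, so that the fingers stay above the tube when it stands in the stand. The other long rod is identical.
- rod_short: short setting rod of the same make, 26 mm in diameter and only 70 mm tall, black sleeve 30 mm in diameter from 30 to 66 mm; stands loose on the table and is to be left alone. Origin: centre of its foot, z up.
- stand: aluminium tube stand, fixed to the table left of the rods, yaw up to 30 degrees: base 85 x 175 x 6 mm with two upright open tubes, 48 mm inside, 55 outside, rims 90 mm and floors 8 mm above the table. Origin: centre of the base's underside, z up; tubes at y = +50 and -50 mm. A rod in a tube has 11 mm of play all round, may lean on the rim, and sticks out about 58 mm.

How it is judged:
At the end, for the whole second after the job is handed in: One long rod in each tube, either order: foot within 16 mm of the tube axis in x and y and under 20 mm above the stand's underside (tube floor: 8 mm), sleeve up, leaning under 20 degrees, at rest; the short rod upright (within 17 degrees) and within 30 mm of where it began (((x of rod_a in the frame of stand between -0.016 and 0.016 m and y of rod_a in the frame of stand between 0.034 and 0.066 m and z of each of rod_a, rod_b in the frame of stand below 0.02 m and angle between each of rod_a, rod_b's own z axis and vertical below 0.35 rad and linear speed of each of rod_a, rod_b below 0.02 m/s and x of rod_b in the frame of stand between -0.016 and 0.016 m and y of rod_b in the frame of stand between -0.066 and -0.034 m) or (x of rod_a in the frame of stand between -0.016 and 0.016 m and y of rod_a in the frame of stand between -0.066 and -0.034 m and z of each of rod_a, rod_b in the frame of stand below 0.02 m and angle between each of rod_a, rod_b's own z axis and vertical below 0.35 rad and linear speed of each of rod_a, rod_b below 0.02 m/s and x of rod_b in the frame of stand between -0.016 and 0.016 m and y of rod_b in the frame of stand between 0.034 and 0.066 m)) and distance of rod_short from where it was at the start of the episode below 0.03 m and angle between rod_short's own z axis and vertical below 0.3 rad); the robot touches nothing.
It fails at once if the short rod is moved by more than 30 mm or knocked over (distance of rod_short from where it was at the start of the episode above 0.03 m or angle between rod_short's own z axis and vertical above 0.3 rad).
It also fails if it takes over 70 s, if anything falls off the work surface, if the arm or the gripper's body presses on something with over 40 N, if the wrist force passes 120 N, or if a joint passes its speed limit or range.

ROBOT

A 7-joint arm with a two-finger parallel gripper is mounted at the origin on the work surface. World frame = base frame: x ahead of the robot, y to its left, z up, the work surface at z = 0. Lengths are in m, angles in rad, forces in N, time in s.
With the tool pointing down it reaches from about 0.35 to 0.9 m from the base axis. Payload 7.2 kg.
Tool frame: the origin (TCP) lies at the centre of the arm's flange, where the gripper is bolted on; the fingertips stand 173 mm ahead of it and the grasp point (between the pads) lies 155 mm ahead of it; z points along the fingers, x is the direction in which the jaws open and shut, and the axes are right-handed (so a half turn about z gives the same grasp; the last joint's range is limited). The gripper opens to 85 mm and grips with 20 to 120 N. Pads are 22 mm wide; open, the fingers measure 114 mm over their backs; the gripper's body (76 mm by 85 mm) begins 54 mm behind the grasp point. The pads swing forward as they close: fully open they stand 13 mm farther back than shut.
Start: joints at [1.236, 0.411, -0.013, 1.596, 0.006, 1.134, -0.082], TCP at [0.165, -0.603, 0.405] pointing down, gripper open.
Joint ranges: [-2.95, 2.95], [-0.29, 1.99], [-1.47, 1.44], [0.14, 2.54], [-1.03, 4.17], [0.13, 1.85], [-2.86, 2.86]. Speed limits (rad/s): [2.39, 2.39, 3.01, 3.01, 3.14, 3.14, 3.14].

INTERFACE

Orientations are given as a unit quaternion [w, x, y, z].
In Python, from cell import robot, vision gives the robot as it stands.
- The arm moves only by the tool carry_out, never from a script. Its argument "steps" is a list of rows, each a list of 7 numbers: the turn, a rotation vector about the tool's x, y, z scaled (see below), then the shift along the tool's x, y, z scaled (see below), then the opening in per cent of the stroke, from 0 (shut) to 100 (fully open). In form: [[wx, wy, wz, tx, ty, tz, gripper], ...]. A call has 1 to 8 rows; each row shifts and turns the commanded pose from where the row before left it, along the tool's axes as they then stand; what a row does not reach is not made up. The controller multiplies each number of a shift by 0.2 m and each number of a turn by 90 degrees. A row lasts 1/12 s, in which the tool goes at most 41.7 mm and 7.16 degrees, less where a joint would pass 70% of its speed; a pose out of reach is approached as far as the arm can. A call with a number of a shift or a turn outside -1 to 1 is refused whole. A call with a gripper value outside its range is refused whole. The fingers move at their own pace and stop on an object; "grip_force" is the grip in N (left out, the last holds). Time passes only in rows, so rows that do not move let the fingers close. It gives the time, the measured TCP pose, the force and the opening at its end, in the units of the state.
- robot.sense(): the state, without advancing time (a new reading comes with each control period).
- vision.get_image(name): name is "scene" or "top" or "wrist"; returns (picture, depth): 384x512x3 uint8, red, green, blue; 384x512 float32, m along the optical axis (not along the pixel's ray), 0 where there is no reading.
- vision.camera_info(name): a dict with "intrinsics" (3x3 intrinsics, pixels), "pose" (4x4, takes a point from camera to world coordinates). Camera axes: x right, y down, z forward; pixel columns grow to the right and rows downward; lengths in m; the calibration is good to about 2 mm. A picture is of the moment at which its call begins: read the wrist's pose just before it. camera_info takes no time and is no camera call; for the wrist camera it gives the pose at the moment of the call.
- robot.hand_in(): hands the job in, once; it reports no verdict.
The state is a dict: "t": time; "joint_pos": joint angles; "qd": joint speeds; "tau": joint torques, N m; "tcp_pos": TCP position; "tool_rot": TCP orientation; "ft_force": force on the tool from outside, world axes, zero at the start; "torque": the same for the moment, N m; "opening": opening from 0.0 (shut) to 1.0 (fully open).
Only numpy, scipy, OpenCV 4.12 (cv2) and the standard library are available. Lean on these libraries where they do the work, as an engineer would, in place of code of your own. Each camera call takes 0.05 s, during which the arm holds its last target.

## Working session

There is one attempt and no reset: what is moved stays moved. The work goes in short steps, Python scripts to look and compute and a tool call to move; the robot and the scene stay as the last step left them, time stands still between calls to the robot, and variables do not carry over. Pictures are saved under pics/ and viewed, and the job is handed in when it is done.

Besides the shell and the picture viewer there is one more tool, called as name(argument=value, ...) on one line, values as JSON. carry_out: Moves the arm, as the interface text tells. Shifts and turns lie within -1 to 1; 1 stands for 0.2 m of shift or 90 degrees of turn. Its arguments: {"type":"object","properties":{"steps":{"type":"array"},"grip_force":{"type":"number"}},"required":["steps"]}

```bash
mkdir -p pics; ls; python3 - <<'E'
from cell import robot, vision
import cv2, numpy as np
s=robot.sense()
for k in s: print(k, np.round(s[k],4))
for n in ["scene","top"]:
    im,d=vision.get_image(n); np.savez(f"pics/{n}0.npz",im=im,d=d)
    cv2.imwrite(f"pics/{n}0.png",im[:,:,::-1])
    c=vision.camera_info(n); print(n,np.round(c["intrinsics"],2).tolist(),np.round(c["pose"],4).tolist())
E
```

```text
pics
t 0.0
joint_pos [ 1.2358  0.4119 -0.0127  1.5971  0.0056  1.1343 -0.0822]
qd [-0.     -0.0008  0.0003 -0.0014  0.0007 -0.0006  0.0004]
tau [-1.60000e-03 -6.00620e+01  6.81200e-01 -2.99404e+01  1.38000e-02
  1.07000e-02 -0.00000e+00]
tcp_pos [ 0.1647 -0.6027  0.4038]
tool_rot [-5.000e-04  7.949e-01 -6.068e-01 -7.000e-04]
ft_force [ 0.4765  0.329  -0.0906]
torque [-0.0103 -0.0413  0.021 ]
opening 1.0019
scene [[398.37, 0.0, 256.81], [0.0, 398.37, 189.75], [0.0, 0.0, 1.0]] [[-0.4, 0.6751, -0.6199, 1.0634], [0.9165, 0.292, -0.2734, 0.2164], [-0.0036, -0.6775, -0.7355, 0.6591], [0.0, 0.0, 0.0, 1.0]]
top [[348.87, 0.0, 257.59], [0.0, 348.87, 191.53], [0.0, 0.0, 1.0]] [[-0.0037, -0.9834, 0.1816, 0.3689], [-1.0, 0.0051, 0.0072, -0.0204], [-0.008, -0.1815, -0.9834, 0.8643], [0.0, 0.0, 0.0, 1.0]]
```

View pics/scene0.png

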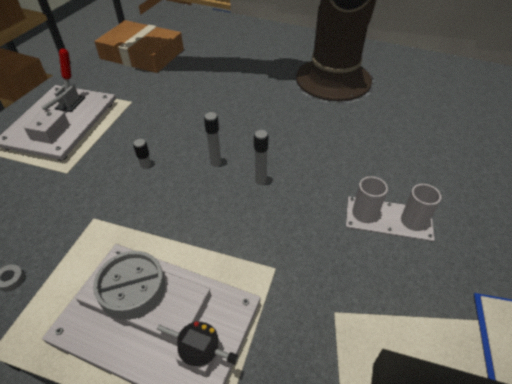

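View pics/top0.png

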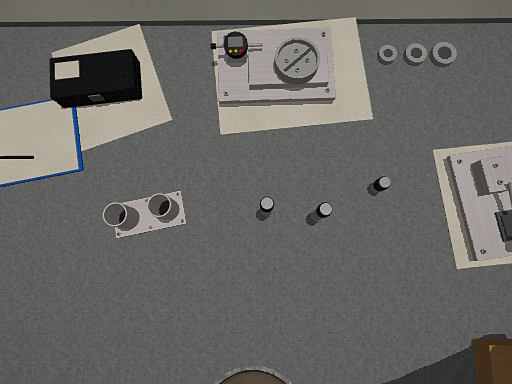

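The two long rods, the short one (scene 142,152) and the stand (scene 395,210) are clear in both views. I'll enlarge them to read pixel positions.

```bash
python3 - <<'E'
import cv2, numpy as np
def crop(n,x,y,w,h,s,out):
    im=np.load(f"pics/{n}0.npz")["im"][y:y+h,x:x+w,::-1]
    im=cv2.resize(im,None,fx=s,fy=s,interpolation=cv2.INTER_CUBIC)
    im=cv2.convertScaleAbs(im,alpha=1.3,beta=10)
    for i in range(0,w,10):
        cv2.line(im,(i*s,0),(i*s,6),(0,255,255),1)
        if i%20==0: cv2.putText(im,str(x+i),(i*s,16),0,.35,(0,255,255),1)
    for j in range(0,h,10):
        cv2.line(im,(0,j*s),(6,j*s),(0,255,255),1)
        if j%20==0: cv2.putText(im,str(y+j),(8,j*s+4),0,.35,(0,255,255),1)
    cv2.imwrite(out,im)
crop("top",250,170,150,60,5,"pics/t_rods.png")
crop("top",95,180,100,65,7,"pics/t_stand.png")
crop("scene",120,100,160,95,5,"pics/s_rods.png")
crop("scene",335,165,110,80,7,"pics/s_stand.png")
E
```

```text
(no output)
```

View pics/t_rods.png

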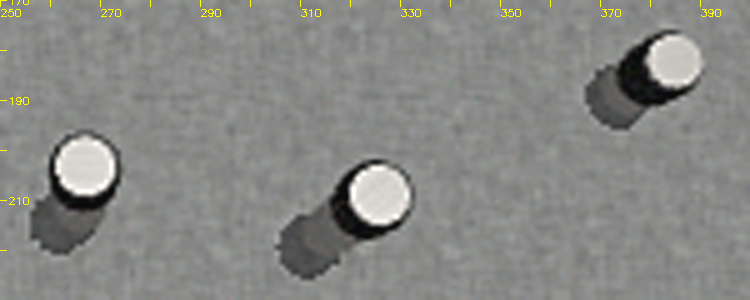

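View pics/t_stand.png

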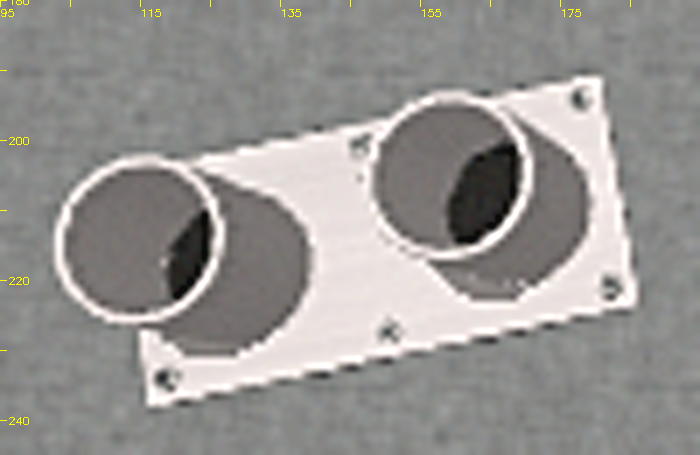

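View pics/s_rods.png

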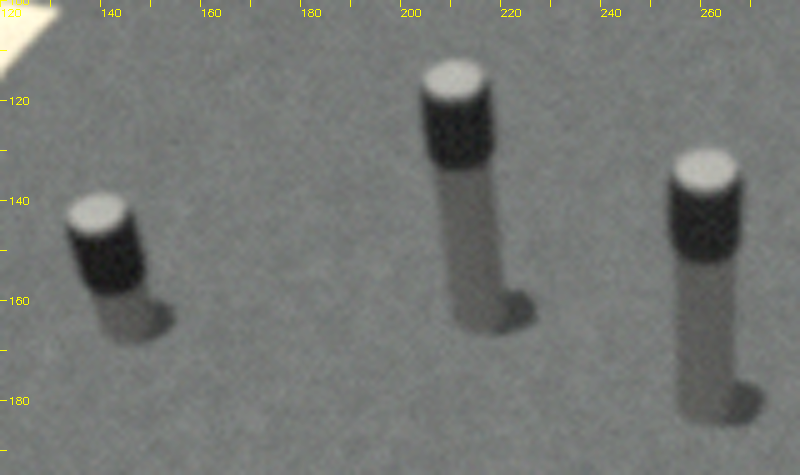

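View pics/s_stand.png

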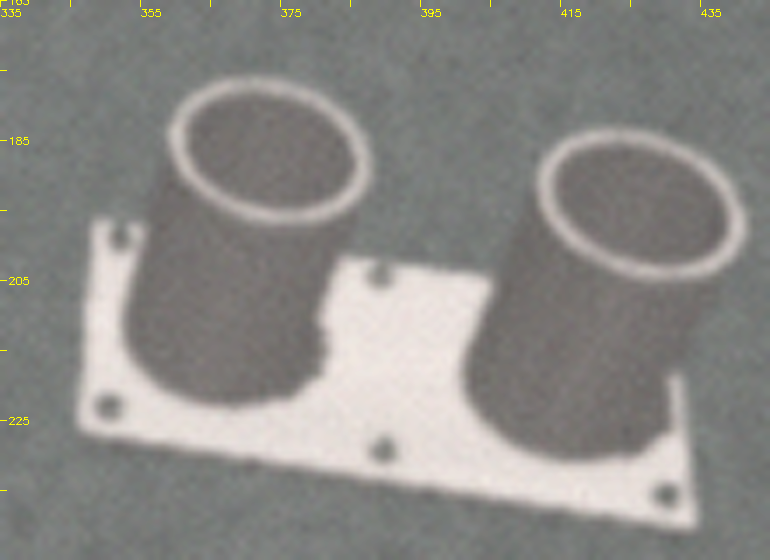

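Readings from the enlarged crops (crop pixels). Top view:
- Rod tops are at (85,165), (379,194) and short (674,61).
- Rim centres are at (139,240) and (451,175).
- Base corners are at (603,76), (636,302) and (148,405).

Scene view, same order:
- Rod tops are at (707,171), (455,80) and short (97,214).
- Rims are at (642,204) and (270,150).
- Base corners are at (78,430) and (694,524) for the front edge, and (96,220).

Next I triangulate.

```bash
cat > h.py <<'E'
import cv2, numpy as np
from cell import robot, vision
def P(n):
    c=vision.camera_info(n); K=np.array(c["intrinsics"]); T=np.linalg.inv(np.array(c["pose"])); return K@T[:3]
def cp(x,y,s,c): return np.array([x+(c[0]+.5)/s-.5, y+(c[1]+.5)/s-.5])
def tri(Pa,a,Pb,b):
    X=cv2.triangulatePoints(Pa,Pb,a.reshape(2,1),b.reshape(2,1)).ravel(); X=X[:3]/X[3]
    e=[]
    for Pm,u in ((Pa,a),(Pb,b)):
        q=Pm@np.append(X,1); e.append(np.linalg.norm(q[:2]/q[2]-u))
    return X,e
def ray(n,u,z):
    c=vision.camera_info(n); K=np.array(c["intrinsics"]); T=np.array(c["pose"])
    d=T[:3,:3]@np.linalg.solve(K,[u[0],u[1],1]); o=T[:3,3]; return o+d*(z-o[2])/d[2]
E
python3 - <<'E'
from h import *
A,B=P("top"),P("scene")
D={"rodL":((250,170,5,(85,165)),(120,100,5,(707,171))),
"rodM":((250,170,5,(379,194)),(120,100,5,(455,80))),
"short":((250,170,5,(674,61)),(120,100,5,(97,214))),
"rimL":((95,180,7,(139,240)),(335,165,7,(642,204))),
"rimR":((95,180,7,(451,175)),(335,165,7,(270,150))),}
for k,(a,b) in D.items():
    a=cp(*a);b=cp(*b); X,e=tri(A,a,B,b); print(k,np.round(X,4),np.round(e,2),[np.round(ray(n,u,.14 if 'rod' in k else .07 if k=='short' else .09)[:2],4) for n,u in (("top",a),("scene",b))])
for c in [(603,76),(636,302),(148,405)]: print("top base",np.round(ray("top",cp(95,180,7,c),.006)[:2],4))
for c in [(96,220),(78,430),(694,524)]: print("scene base",np.round(ray("scene",cp(335,165,7,c),.006)[:2],4))
E
```

```text
rodL [ 0.4787 -0.0326  0.138 ] [0.68 0.54] [array([ 0.4789, -0.0339]), array([ 0.4807, -0.0306])]
rodM [ 0.4657 -0.1558  0.1384] [0.63 0.47] [array([ 0.4661, -0.1567]), array([ 0.4675, -0.1536])]
short [ 0.5369 -0.3088  0.0673] [0.55 0.44] [array([ 0.537, -0.309]), array([ 0.5392, -0.3053])]
rimL [0.4628 0.3074 0.0884] [0.4  0.36] [array([0.4627, 0.3059]), array([0.464 , 0.3078])]
rimR [0.4832 0.2088 0.0884] [0.65 0.57] [array([0.4832, 0.2069]), array([0.4843, 0.2098])]
top base [0.5312 0.1787]
top base [0.4501 0.1641]
top base [0.4148 0.334 ]
scene base [0.4503 0.1654]
scene base [0.5332 0.1818]
scene base [0.4963 0.3515]
```

Two-view heights (138, 67 and 88 mm) match the text, and the tube spacing comes out at 100.6 mm.
- **Rods:** L is at (0.479, -0.033) and M at (0.466, -0.156).
- **Tubes:** the far one is at (0.463, 0.307) and the near one at (0.483, 0.208).
- **Stand yaw:** about 11.7°.

Plan: put the jaws along the stand's x axis. Rod L goes to the far tube first, then M to the near tube, so nothing passes over a standing rod. First I turn the tool about -86° about z.

carry_out(steps=[[0, 0, -0.078, 0, 0, 0, 100], [0, 0, -0.078, 0, 0, 0, 100], [0, 0, -0.078, 0, 0, 0, 100], [0, 0, -0.078, 0, 0, 0, 100], [0, 0, -0.078, 0, 0, 0, 100], [0, 0, -0.078, 0, 0, 0, 100], [0, 0, -0.078, 0, 0, 0, 100], [0, 0, -0.078, 0, 0, 0, 100]], grip_force=60)

```text
t: 0.77
tcp_pos: [0.1647, -0.6028, 0.4042]
tool_rot: [-0.0, 0.987, -0.158, -0.0]
ft_force: [-0.3, 0.2, -0.2]
opening: 0.997
```

carry_out(steps=[[0, 0, -0.078, 0, 0, 0, 100], [0, 0, -0.078, 0, 0, 0, 100], [0, 0, -0.078, 0, 0, 0, 100], [0, 0, -0.078, 0, 0, 0, 100], [0, 0, -0.024, 0, 0, 0, 100], [0, 0, 0, 0, 0, 0, 100], [0, 0, 0, 0, 0, 0, 100]])

```text
t: 1.35
tcp_pos: [0.1646, -0.6029, 0.4043]
tool_rot: [-0.0, 0.995, 0.101, -0.0]
ft_force: [0.8, -0.1, 0.0]
opening: 0.996
```

```bash
cat >> h.py <<'E'
from scipy.spatial.transform import Rotation as R
def st():
    s=robot.sense(); q=s["tool_rot"]; r=R.from_quat([q[1],q[2],q[3],q[0]]); return s,np.array(s["tcp_pos"]),r.as_matrix()
def go(target):
    s,p,M=st(); x=M[:,0]
    print("t",round(s["t"],2),"tcp",np.round(p,4),"xyaw",round(np.degrees(np.arctan2(x[1],x[0])),2),"zaxis",np.round(M[:,2],4),"open",s["opening"],"F",np.round(s["ft_force"],1))
    if target is not None: print("shift/0.2 in tool:",np.round(M.T@(np.array(target)-p)/0.2,4))
E
python3 - <<'E'
from h import *
go([.479,-.033,.404]); print(np.round(robot.sense()["joint_pos"],2))
E
```

```text
t 1.35 tcp [ 0.1646 -0.6029  0.4043] xyaw 11.57 zaxis [-1.e-04  8.e-04 -1.e+00] open 0.9964673549641477 F [ 0.8 -0.1  0. ]
shift/0.2 in tool: [ 2.1118 -2.4759  0.0033]
[ 1.45  0.43 -0.32  1.58  0.14  1.15  1.31]
```

carry_out(steps=[[0, 0, 0, 0.05, -0.06, 0, 100], [0, 0, 0, 0.1, -0.117, 0, 100], [0, 0, 0, 0.1, -0.117, 0, 100], [0, 0, 0, 0.1, -0.117, 0, 100], [0, 0, 0, 0.1, -0.117, 0, 100], [0, 0, 0, 0.1, -0.117, 0, 100], [0, 0, 0, 0.1, -0.117, 0, 100], [0, 0, 0, 0.1, -0.117, 0, 100]])

```text
t: 2.02
tcp_pos: [0.2765, -0.3989, 0.4047]
tool_rot: [0.0, 0.995, 0.101, -0.0]
ft_force: [0.4, -0.7, 0.2]
opening: 0.998
```

carry_out(steps=[[0, 0, 0, 0.1, -0.117, 0, 100], [0, 0, 0, 0.1, -0.117, 0, 100], [0, 0, 0, 0.1, -0.117, 0, 100], [0, 0, 0, 0.1, -0.117, 0, 100], [0, 0, 0, 0.1, -0.117, 0, 100], [0, 0, 0, 0.1, -0.117, 0, 100], [0, 0, 0, 0.05, -0.06, 0, 100], [0, 0, 0, 0, 0, 0, 100]])

```text
t: 2.68
tcp_pos: [0.3741, -0.2213, 0.4051]
tool_rot: [-0.0, 0.995, 0.104, 0.001]
ft_force: [0.4, 0.7, 1.1]
opening: 0.995
```

```bash
python3 - <<'E'
from h import *
go([.479,-.033,.404]); print(np.round(robot.sense()["joint_pos"],2))
im,d=vision.get_image("wrist"); cv2.imwrite("pics/w1.png",im[:,:,::-1]); c=vision.camera_info("wrist"); print(np.round(c["intrinsics"],1).tolist(), np.round(c["pose"],4).tolist())
E
```

```text
t 2.68 tcp [ 0.3741 -0.2213  0.4051] xyaw 11.9 zaxis [ 1.2e-03  4.0e-04 -1.0e+00] open 0.9947222313992403 F [0.4 0.7 1.1]
shift/0.2 in tool: [ 0.7074 -0.8133  0.0063]
[ 0.98  0.13 -0.6   2.    0.08  1.04  0.55]
[[288.7, 0.0, 253.0], [0.0, 288.7, 187.5], [0.0, 0.0, 1.0]] [[0.9785, 0.1957, 0.0658, 0.3572], [0.2064, -0.9277, -0.3112, -0.143], [0.0001, 0.318, -0.9481, 0.3743], [0.0, 0.0, 0.0, 1.0]]
```

View pics/w1.png

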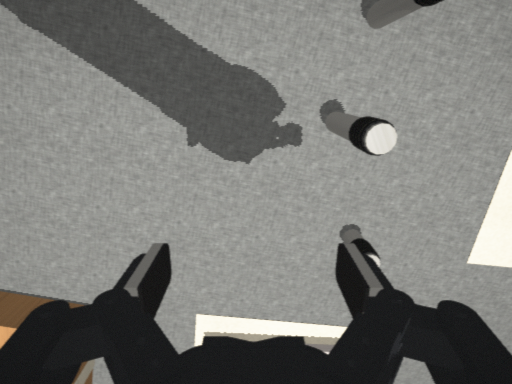

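The wrist view shows the rod top at (380,138), another rod at the upper edge (400,5), and the short rod behind the right finger. I'll check the rod top against my estimate.

```bash
python3 - <<'E'
from h import *
print(ray("wrist",(380,138),.14))
E
```

```text
[ 0.46528776 -0.15736807  0.14      ]
```

carry_out(steps=[[0, 0, 0, 0.05, -0.06, 0, 100], [0, 0, 0, 0.1, -0.117, 0, 100], [0, 0, 0, 0.1, -0.117, 0, 100], [0, 0, 0, 0.1, -0.117, 0, 100], [0, 0, 0, 0.1, -0.117, 0, 100], [0, 0, 0, 0.05, -0.06, 0, 100], [0, 0, 0, 0, 0, 0, 100], [0, 0, 0, 0, 0, 0, 100]])

```text
t: 3.4
tcp_pos: [0.4466, -0.0899, 0.4044]
tool_rot: [0.0, 0.995, 0.102, -0.0]
ft_force: [-0.7, -0.9, 0.4]
opening: 1.002
```

```bash
python3 - <<'E'
from h import *
go([.479,-.033,.404]); print(np.round(robot.sense()["joint_pos"],2))
im,d=vision.get_image("wrist"); cv2.imwrite("pics/w2.png",im[:,:,::-1])
E
```

```text
t 3.4 tcp [ 0.4466 -0.0899  0.4044] xyaw 11.67 zaxis [-6.e-04 -1.e-04 -1.e+00] open 1.001584397292803 F [-0.7 -0.9  0.4]
shift/0.2 in tool: [ 0.2162 -0.2458  0.0021]
[ 0.73  0.19 -0.72  1.95  0.14  1.05  0.16]
```

View pics/w2.png

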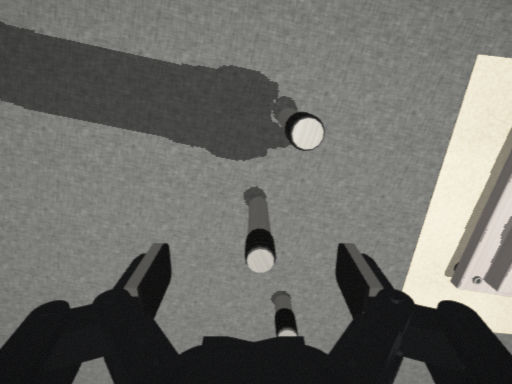

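Wrist view: rod L's top is at about (307,133) and rod M's at (260,261).

```bash
python3 - <<'E'
from h import *
print(ray("wrist",(307,133),.14),ray("wrist",(260,261),.14))
E
```

```text
[ 0.47924735 -0.03323542  0.14      ] [ 0.46720244 -0.15682619  0.14      ]
```

carry_out(steps=[[0, 0, 0, 0.06, -0.07, 0, 100], [0, 0, 0, 0.1, -0.11, 0, 100], [0, 0, 0, 0.056, -0.066, 0, 100], [0, 0, 0, 0, 0, 0, 100], [0, 0, 0, 0, 0, 0, 100], [0, 0, 0, 0, 0, 0, 100]])

```text
t: 3.95
tcp_pos: [0.4785, -0.0343, 0.4044]
tool_rot: [0.0, 0.995, 0.101, -0.001]
ft_force: [-0.4, 0.4, -0.4]
opening: 0.995
```

```bash
python3 - <<'E'
from h import *
go([.4785,-.0335,.275])
im,d=vision.get_image("wrist"); cv2.imwrite("pics/w3.png",im[:,:,::-1])
E
```

```text
t 3.95 tcp [ 0.4785 -0.0343  0.4044] xyaw 11.54 zaxis [-1.1e-03 -9.0e-04 -1.0e+00] open 0.9947834549099683 F [-0.4  0.4 -0.4]
shift/0.2 in tool: [ 0.0018 -0.0044  0.6468]
```

View pics/w3.png

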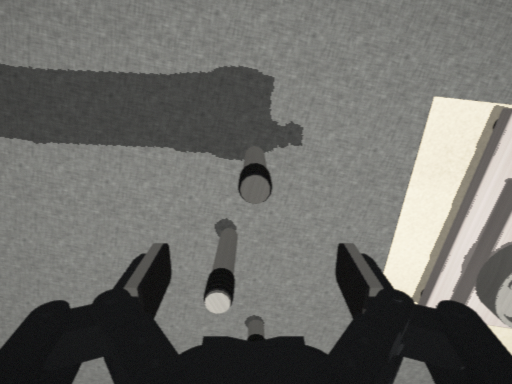

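The rod's top is at (256,189), centred between the fingers (mid about 254). I'll go straight down and then close.

carry_out(steps=[[0, 0, 0, 0, -0.004, 0.08, 100], [0, 0, 0, 0, 0, 0.13, 100], [0, 0, 0, 0, 0, 0.13, 100], [0, 0, 0, 0, 0, 0.13, 100], [0, 0, 0, 0, 0, 0.1, 100], [0, 0, 0, 0, 0, 0.05, 100], [0, 0, 0, 0, 0, 0.025, 100], [0, 0, 0, 0, 0, 0, 100]])

```text
t: 4.67
tcp_pos: [0.4785, -0.0324, 0.2753]
tool_rot: [-0.0, 0.995, 0.101, -0.001]
ft_force: [-0.4, -0.0, 0.7]
opening: 1.002
```

```bash
python3 - <<'E'
from h import *
go([.479,-.033,.275])
im,d=vision.get_image("wrist"); cv2.imwrite("pics/w4.png",im[:,:,::-1])
im,d=vision.get_image("scene"); cv2.imwrite("pics/s4.png",cv2.resize(im[50:240,150:350,::-1],None,fx=3,fy=3))
E
```

```text
t 4.67 tcp [ 0.4785 -0.0324  0.2753] xyaw 11.63 zaxis [-1.2e-03 -1.0e-04 -1.0e+00] open 1.002155109783167 F [-0.4 -0.   0.7]
shift/0.2 in tool: [0.0016 0.0035 0.0013]
```

View pics/s4.png

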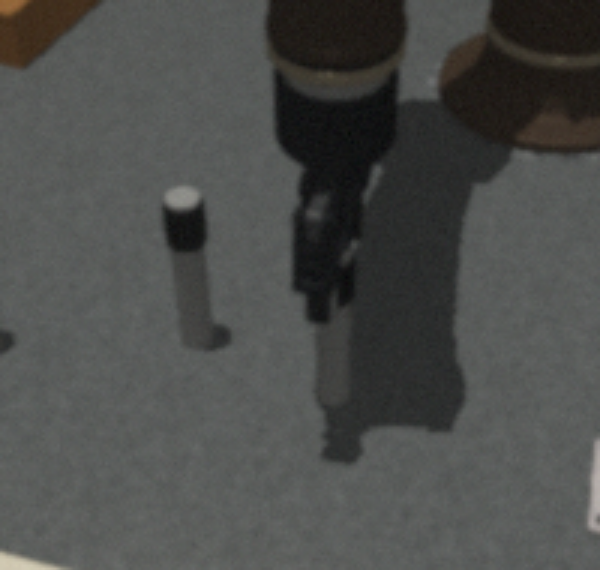

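View pics/w4.png

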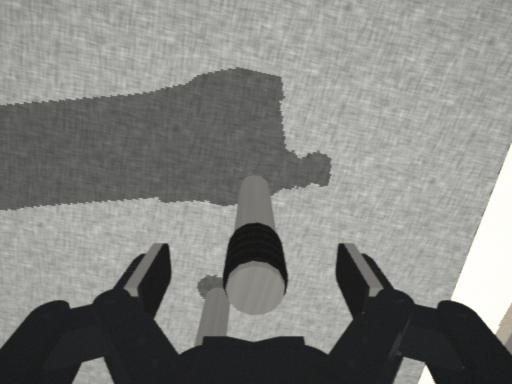

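The sleeve is midway between the pads (top at 255,287) and the scene view shows the fingers at sleeve height. Closing now.

carry_out(steps=[[0, 0, 0, 0, 0, 0, 0], [0, 0, 0, 0, 0, 0, 0], [0, 0, 0, 0, 0, 0, 0], [0, 0, 0, 0, 0, 0, 0], [0, 0, 0, 0, 0, 0, 0], [0, 0, 0, 0, 0, 0, 0], [0, 0, 0, 0, 0, 0, 0], [0, 0, 0, 0, 0, 0, 0]], grip_force=70)

```text
t: 5.43
tcp_pos: [0.479, -0.0316, 0.2763]
tool_rot: [0.0, 0.995, 0.102, 0.0]
ft_force: [-1.3, -0.0, 4.5]
opening: 0.335
```

carry_out(steps=[[0, 0, 0, 0, 0, 0, 0], [0, 0, 0, 0, 0, 0, 0], [0, 0, 0, 0, 0, 0, 0], [0, 0, 0, 0, 0, 0, 0]])

```text
t: 5.77
tcp_pos: [0.479, -0.0316, 0.2763]
tool_rot: [0.0, 0.995, 0.102, 0.0]
ft_force: [-0.2, -0.0, 5.6]
opening: 0.333
```

```bash
python3 - <<'E'
from h import *
go([.479,-.033,.275])
im,d=vision.get_image("wrist"); cv2.imwrite("pics/w5.png",im[:,:,::-1])
E
```

```text
t 5.77 tcp [ 0.479  -0.0316  0.2763] xyaw 11.69 zaxis [ 9.e-04 -4.e-04 -1.e+00] open 0.33337305856554517 F [-0.2 -0.   5.6]
shift/0.2 in tool: [-0.0016  0.0069  0.0065]
```

View pics/w5.png

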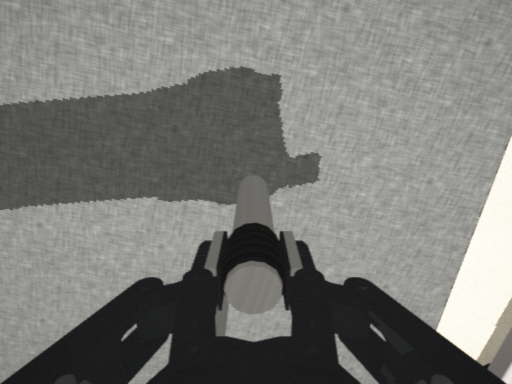

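Gripped, with the opening at about 28 mm. Lifting 130 mm.

carry_out(steps=[[0, 0, 0, 0, 0, -0.03, 0], [0, 0, 0, 0, 0, -0.08, 0], [0, 0, 0, 0, 0, -0.12, 0], [0, 0, 0, 0, 0, -0.14, 0], [0, 0, 0, 0, 0, -0.14, 0], [0, 0, 0, 0, 0, -0.1, 0], [0, 0, 0, 0, 0, -0.04, 0], [0, 0, 0, 0, 0, 0, 0]])

```text
t: 6.48
tcp_pos: [0.4789, -0.0316, 0.4071]
tool_rot: [0.001, 0.995, 0.102, 0.001]
ft_force: [0.1, 0.3, -4.8]
opening: 0.334
```

```bash
python3 - <<'E'
from h import *
go([.463,.307,.406]); print(np.round(robot.sense()["joint_pos"],2))
im,d=vision.get_image("wrist"); cv2.imwrite("pics/w6.png",im[:,:,::-1])
im,d=vision.get_image("scene"); cv2.imwrite("pics/s6.png",cv2.resize(im[50:240,150:350,::-1],None,fx=3,fy=3))
E
```

```text
t 6.48 tcp [ 0.4789 -0.0316  0.4071] xyaw 11.67 zaxis [ 2.7e-03 -9.0e-04 -1.0e+00] open 0.33369317571611806 F [ 0.1  0.3 -4.8]
shift/0.2 in tool: [ 0.2645 -1.6739  0.004 ]
[ 0.61  0.24 -0.75  1.9   0.19  1.07 -0.01]
```

View pics/w6.png

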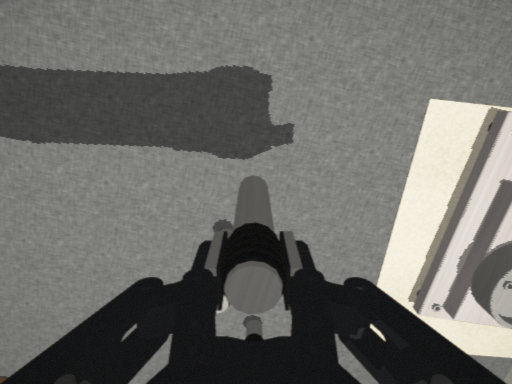

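View pics/s6.png

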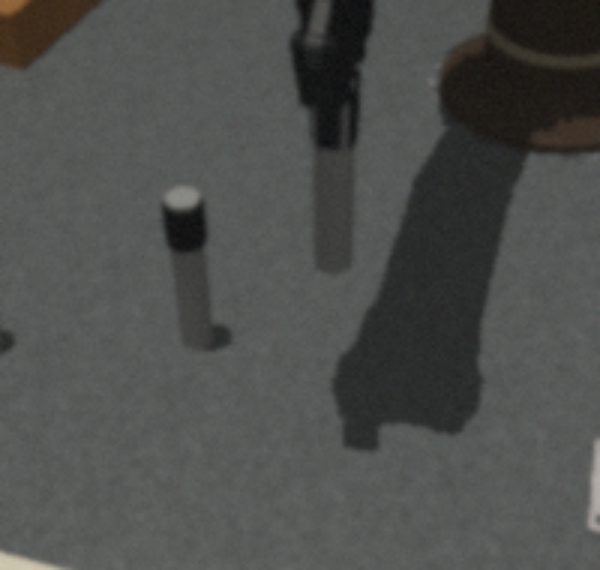

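The rod hangs upright in the grasp (4.8 N load). Now moving it above the far tube.

carry_out(steps=[[0, 0, 0, 0.006, -0.04, 0, 0], [0, 0, 0, 0.014, -0.09, 0, 0], [0, 0, 0, 0.0205, -0.13, 0, 0], [0, 0, 0, 0.0205, -0.13, 0, 0], [0, 0, 0, 0.0205, -0.13, 0, 0], [0, 0, 0, 0.0205, -0.13, 0, 0], [0, 0, 0, 0.0205, -0.13, 0, 0], [0, 0, 0, 0.0205, -0.13, 0, 0]])

```text
t: 7.25
tcp_pos: [0.4691, 0.154, 0.4042]
tool_rot: [-0.0, 0.995, 0.102, -0.001]
ft_force: [0.6, -0.2, -4.4]
opening: 0.333
```

carry_out(steps=[[0, 0, 0, 0.0205, -0.13, 0, 0], [0, 0, 0, 0.0205, -0.13, 0, 0], [0, 0, 0, 0.0205, -0.13, 0, 0], [0, 0, 0, 0.0205, -0.13, 0, 0], [0, 0, 0, 0.0205, -0.13, 0, 0], [0, 0, 0, 0.013, -0.08, 0, 0], [0, 0, 0, 0.005, -0.034, 0, 0], [0, 0, 0, 0, 0, 0, 0]])

```text
t: 7.92
tcp_pos: [0.4613, 0.3089, 0.4042]
tool_rot: [-0.0, 0.995, 0.104, -0.001]
ft_force: [-0.8, 0.0, -4.5]
opening: 0.332
```

```bash
python3 - <<'E'
from h import *
go([.463,.307,.406]); print(np.round(robot.sense()["joint_pos"],2))
im,d=vision.get_image("wrist"); cv2.imwrite("pics/w7.png",im[:,:,::-1])
im,d=vision.get_image("top"); cv2.imwrite("pics/t7.png",cv2.resize(im[130:280,50:250,::-1],None,fx=4,fy=4))
im,d=vision.get_image("scene"); cv2.imwrite("pics/s7.png",cv2.resize(im[100:270,312:512,::-1],None,fx=4,fy=4)[:600])
E
```

```text
t 7.92 tcp [0.4613 0.3089 0.4042] xyaw 11.9 zaxis [-2.8e-03  3.0e-04 -1.0e+00] open 0.3319140447337107 F [-0.8  0.  -4.5]
shift/0.2 in tool: [ 0.0061  0.011  -0.0089]
[-0.04  0.42 -0.84  1.73  0.33  1.15 -0.77]
```

View pics/w7.png

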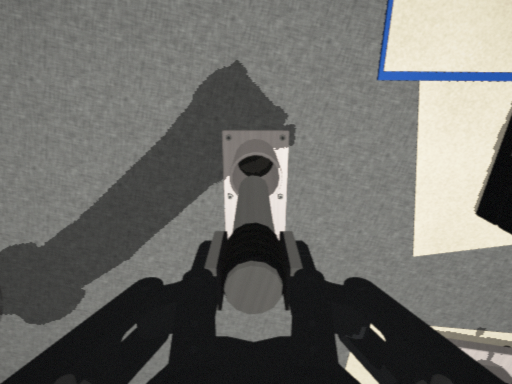

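View pics/s7.png

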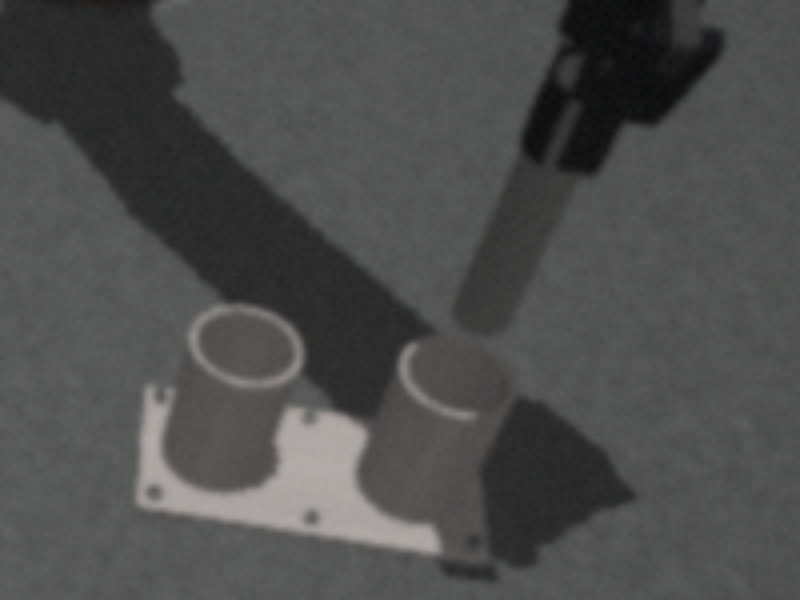

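The gripper hangs over the stand. In the wrist view the far tube's rim is around (255,168), just past the rod foot. The scene crop has the foot at about (483,312). I'll check foot-over-tube numerically.

```bash
python3 - <<'E'
from h import *
go([.463,.307,.406])
print("foot scene",ray("scene",cp(312,100,4,(483,312)),.13))
im,d=vision.get_image("wrist"); cv2.imwrite("pics/w8.png",cv2.resize(im[110:260,170:340,::-1],None,fx=4,fy=4))
for n,u in (("rimL",(.4628,.3074,.09)),("rimR",(.4832,.2088,.09)),("foot@tcp",(.4613,.3089,.13))):
    for c in ("wrist","scene"):
        q=P(c)@np.append(u,1); print(n,c,np.round(q[:2]/q[2],1))
E
```

```text
t 8.07 tcp [0.4627 0.3058 0.4048] xyaw 11.64 zaxis [-0.0012 -0.0017 -1.    ] open 0.33256291303260493 F [ 0.  -0.7 -4.7]
shift/0.2 in tool: [ 0.0026 -0.0056 -0.0062]
foot scene [0.4602555  0.30622424 0.13      ]
rimL wrist [252.8 172.9]
rimL scene [426.2 193.2]
rimR wrist [252.8 258.5]
rimR scene [372.8 185.5]
foot@tcp wrist [251.4 183.1]
foot@tcp scene [433.8 178.4]
```

View pics/w8.png

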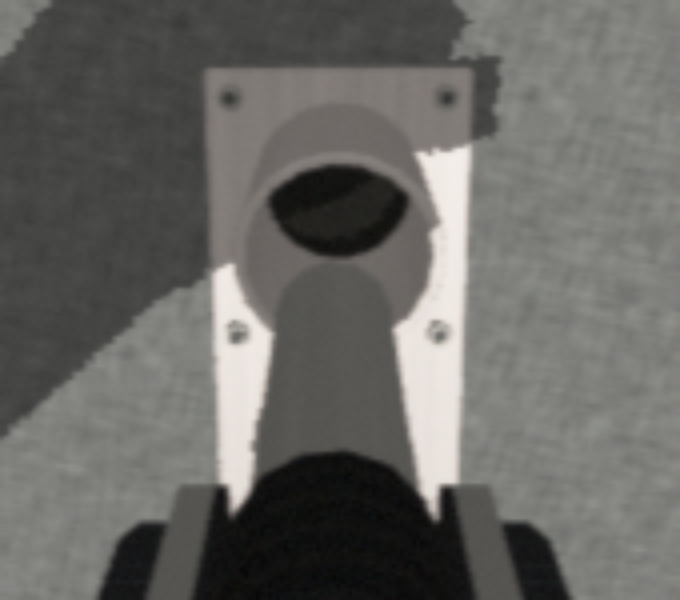

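Rim centre and foot agree within about 1.5 mm, against 11 mm of play. Nudging +1 mm in x and lowering in two stages.

carry_out(steps=[[0, 0, 0, 0.006, -0.004, 0.03, 0], [0, 0, 0, 0, 0, 0.06, 0], [0, 0, 0, 0, 0, 0.08, 0], [0, 0, 0, 0, 0, 0.08, 0], [0, 0, 0, 0, 0, 0.05, 0], [0, 0, 0, 0, 0, 0, 0]])

```text
t: 8.62
tcp_pos: [0.4632, 0.3066, 0.3428]
tool_rot: [0.001, 0.995, 0.101, -0.002]
ft_force: [-0.3, -1.6, -4.6]
opening: 0.325
```

```bash
python3 - <<'E'
from h import *
go([.464,.307,.287])
im,d=vision.get_image("wrist"); cv2.imwrite("pics/w9.png",cv2.resize(im[110:260,170:340,::-1],None,fx=4,fy=4))
im,d=vision.get_image("scene"); cv2.imwrite("pics/s9.png",cv2.resize(im[100:250,312:512,::-1],None,fx=4,fy=4))
E
```

```text
t 8.62 tcp [0.4632 0.3066 0.3428] xyaw 11.65 zaxis [-0.0037 -0.0026 -1.    ] open 0.3254996995693146 F [-0.3 -1.6 -4.6]
shift/0.2 in tool: [ 0.0053 -0.0015  0.2788]
```

View pics/s9.png

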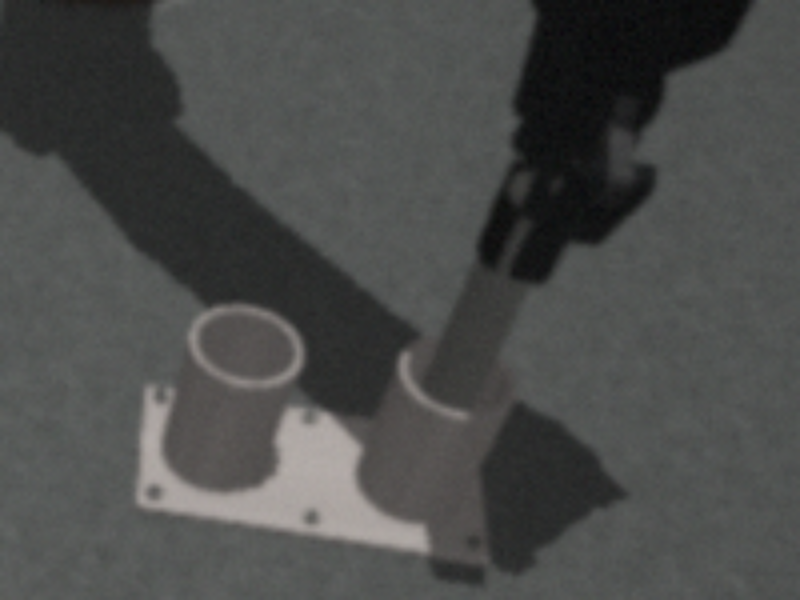

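View pics/w9.png

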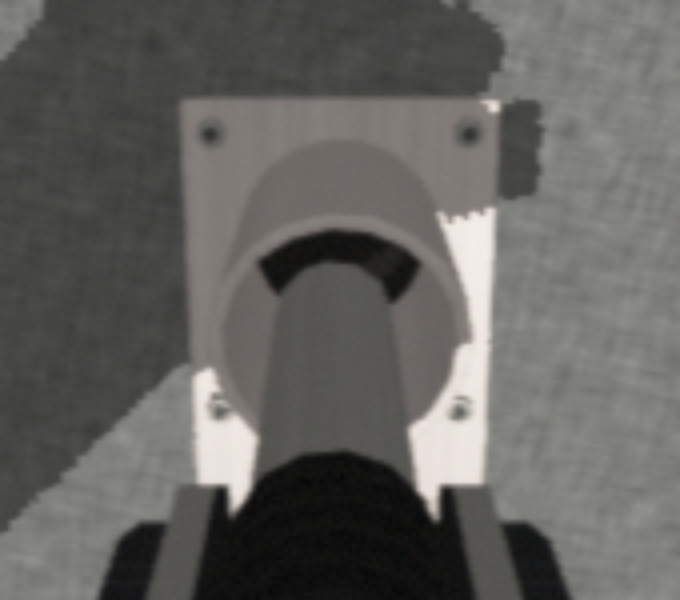

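The foot is inside the far rim with room on every side. Lowering to just above the floor.

carry_out(steps=[[0, 0, 0, 0.005, 0, 0.04, 0], [0, 0, 0, 0, 0, 0.07, 0], [0, 0, 0, 0, 0, 0.07, 0], [0, 0, 0, 0, 0, 0.05, 0], [0, 0, 0, 0, 0, 0.03, 0], [0, 0, 0, 0, 0, 0.015, 0], [0, 0, 0, 0, 0, 0.005, 0], [0, 0, 0, 0, 0, 0, 0]])

```text
t: 9.38
tcp_pos: [0.4646, 0.3084, 0.29]
tool_rot: [-0.0, 0.995, 0.102, 0.0]
ft_force: [0.4, 0.0, -4.0]
opening: 0.332
```

```bash
python3 - <<'E'
from h import *
go([.464,.307,.2845])
im,d=vision.get_image("scene"); cv2.imwrite("pics/s10.png",cv2.resize(im[100:250,312:512,::-1],None,fx=4,fy=4))
E
```

```text
t 9.38 tcp [0.4646 0.3084 0.29  ] xyaw 11.69 zaxis [ 4.e-04  4.e-04 -1.e+00] open 0.33247304275965206 F [ 0.4  0.  -4. ]
shift/0.2 in tool: [-0.0045  0.006   0.0273]
```

View pics/s10.png

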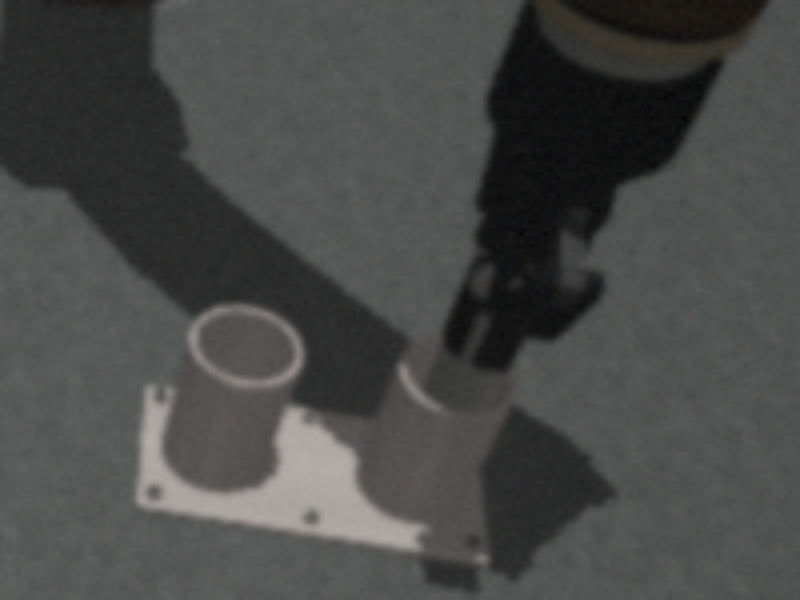

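It's still carrying its weight (-4 N). Easing down in 1 mm steps until the floor takes it.

carry_out(steps=[[0, 0, 0, 0, 0, 0.005, 0], [0, 0, 0, 0, 0, 0.005, 0], [0, 0, 0, 0, 0, 0.005, 0], [0, 0, 0, 0, 0, 0, 0]])

```text
t: 9.77
tcp_pos: [0.4645, 0.3081, 0.2867]
tool_rot: [0.0, 0.995, 0.102, 0.0]
ft_force: [-0.8, 0.5, -4.7]
opening: 0.336
```

carry_out(steps=[[0, 0, 0, 0, 0, 0.005, 0], [0, 0, 0, 0, 0, 0.005, 0], [0, 0, 0, 0, 0, 0, 0]])

```text
t: 10.02
tcp_pos: [0.4645, 0.308, 0.2845]
tool_rot: [0.0, 0.995, 0.102, -0.0]
ft_force: [0.4, 0.3, -3.8]
opening: 0.331
```

carry_out(steps=[[0, 0, 0, 0, 0, 0.004, 0], [0, 0, 0, 0, 0, 0.004, 0], [0, 0, 0, 0, 0, 0, 0]])

```text
t: 10.27
tcp_pos: [0.4645, 0.3085, 0.2843]
tool_rot: [0.0, 0.995, 0.102, 0.0]
ft_force: [-2.7, -2.6, 7.6]
opening: 0.333
```

The floor contact shows (+7.6 N), at the TCP height I expected. Opening.

carry_out(steps=[[0, 0, 0, 0, 0, 0, 45], [0, 0, 0, 0, 0, 0, 60], [0, 0, 0, 0, 0, 0, 80], [0, 0, 0, 0, 0, 0, 100], [0, 0, 0, 0, 0, 0, 100], [0, 0, 0, 0, 0, 0, 100], [0, 0, 0, 0, 0, 0, 100], [0, 0, 0, 0, 0, 0, 100]])

```text
t: 10.93
tcp_pos: [0.4645, 0.3081, 0.283]
tool_rot: [0.0, 0.995, 0.102, -0.0]
ft_force: [-0.4, 0.2, -0.5]
opening: 1.001
```

```bash
python3 - <<'E'
from h import *
go([.4845,.208,.404])
im,d=vision.get_image("wrist"); cv2.imwrite("pics/w11.png",im[:,:,::-1])
E
```

```text
t 10.93 tcp [0.4645 0.3081 0.283 ] xyaw 11.69 zaxis [-0.e+00 -1.e-04 -1.e+00] open 1.0012107120199842 F [-0.4  0.2 -0.5]
shift/0.2 in tool: [-0.0037  0.5105 -0.6048]
```

View pics/w11.png

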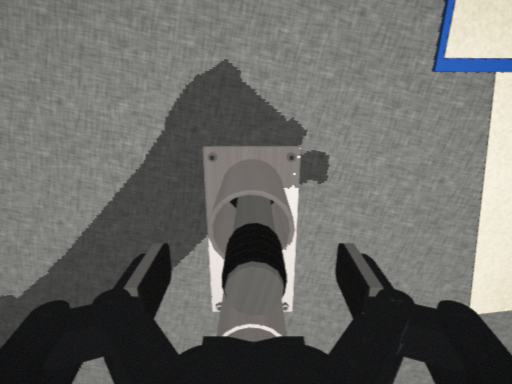

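The rod stands free in the far tube, with its top at (252,285) midway between the open pads. Rising clear.

carry_out(steps=[[0, 0, 0, 0, 0, -0.04, 100], [0, 0, 0, 0, 0, -0.1, 100], [0, 0, 0, 0, 0, -0.14, 100], [0, 0, 0, 0, 0, -0.14, 100], [0, 0, 0, 0, 0, -0.12, 100], [0, 0, 0, 0, 0, -0.06, 100], [0, 0, 0, 0, 0, 0, 100]])

```text
t: 11.57
tcp_pos: [0.4648, 0.3088, 0.4062]
tool_rot: [-0.001, 0.995, 0.102, 0.002]
ft_force: [0.7, -1.0, -1.2]
opening: 1.0
```

```bash
python3 - <<'E'
from h import *
go([.4662,-.1567,.404])
im,d=vision.get_image("wrist"); cv2.imwrite("pics/w12.png",im[:,:,::-1])
im,d=vision.get_image("scene"); cv2.imwrite("pics/s12.png",cv2.resize(im[100:250,312:512,::-1],None,fx=4,fy=4))
E
```

```text
t 11.57 tcp [0.4648 0.3088 0.4062] xyaw 11.68 zaxis [ 0.0044  0.0024 -1.    ] open 1.0004225910922315 F [ 0.7 -1.  -1.2]
shift/0.2 in tool: [-0.4643  2.2808  0.0053]
```

View pics/w12.png

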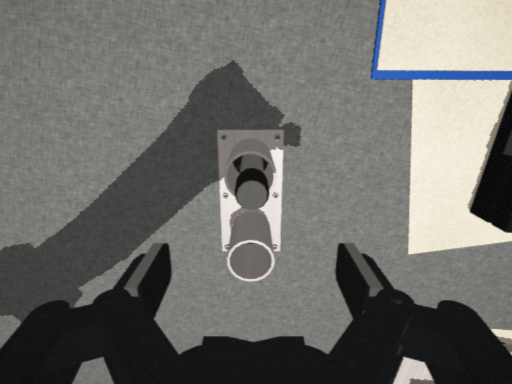

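View pics/s12.png

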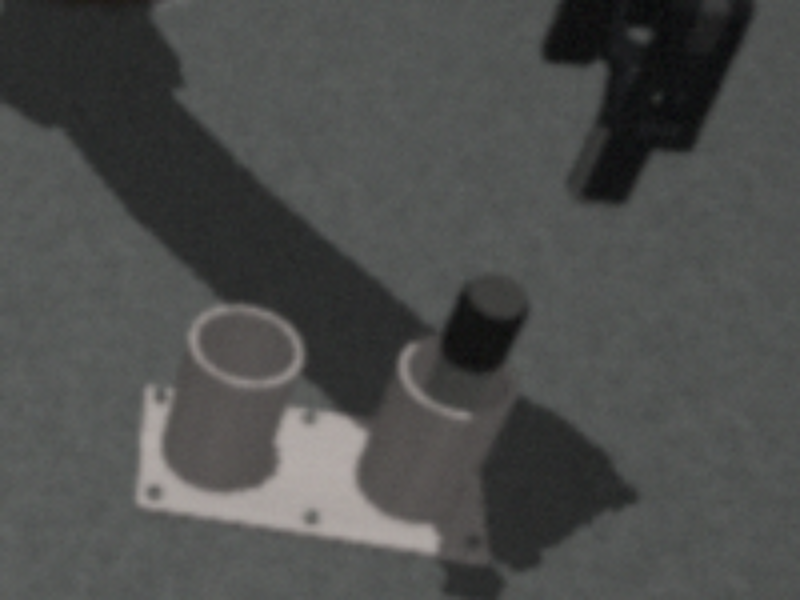

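Rod one stands upright in the far tube, sleeve up, with its top at wrist (252,194). The near rim reads (250,260). Going for rod M.

```bash
python3 - <<'E'
from h import *
print("near rim",ray("wrist",(250.5,260.5),.09), "rod1 top",ray("wrist",(252,194),.148))
E
```

```text
near rim [0.48287015 0.20989707 0.09      ] rod1 top [0.46431797 0.30872834 0.148     ]
```

carry_out(steps=[[0, 0, 0, -0.012, 0.06, 0, 100], [0, 0, 0, -0.02, 0.1, 0, 100], [0, 0, 0, -0.0275, 0.135, 0, 100], [0, 0, 0, -0.0275, 0.135, 0, 100], [0, 0, 0, -0.0275, 0.135, 0, 100], [0, 0, 0, -0.0275, 0.135, 0, 100], [0, 0, 0, -0.0275, 0.135, 0, 100], [0, 0, 0, -0.0275, 0.135, 0, 100]])

```text
t: 12.33
tcp_pos: [0.4646, 0.1084, 0.4013]
tool_rot: [0.0, 0.995, 0.102, -0.001]
ft_force: [0.5, 0.2, 0.8]
opening: 1.0
```

carry_out(steps=[[0, 0, 0, -0.0275, 0.135, 0, 100], [0, 0, 0, -0.0275, 0.135, 0, 100], [0, 0, 0, -0.0275, 0.135, 0, 100], [0, 0, 0, -0.0275, 0.135, 0, 100], [0, 0, 0, -0.0275, 0.135, 0, 100], [0, 0, 0, -0.0275, 0.135, 0, 100], [0, 0, 0, -0.0275, 0.135, 0, 100], [0, 0, 0, -0.0275, 0.135, 0, 100]])

```text
t: 13.0
tcp_pos: [0.4651, -0.1119, 0.4014]
tool_rot: [-0.001, 0.995, 0.102, -0.001]
ft_force: [1.6, -0.5, 0.1]
opening: 1.002
```

carry_out(steps=[[0, 0, 0, -0.0275, 0.135, 0, 100], [0, 0, 0, -0.014, 0.07, 0, 100], [0, 0, 0, -0.005, 0.026, 0, 100], [0, 0, 0, 0, 0, 0, 100], [0, 0, 0, 0, 0, 0, 100]])

```text
t: 13.42
tcp_pos: [0.466, -0.1565, 0.4022]
tool_rot: [-0.001, 0.995, 0.102, -0.001]
ft_force: [-0.2, -0.4, -0.6]
opening: 0.994
```

```bash
python3 - <<'E'
from h import *
go([.4662,-.1567,.275])
im,d=vision.get_image("wrist"); cv2.imwrite("pics/w13.png",im[:,:,::-1])
E
```

```text
t 13.42 tcp [ 0.466  -0.1565  0.4022] xyaw 11.72 zaxis [-0.0014  0.0013 -1.    ] open 0.9940075173029833 F [-0.2 -0.4 -0.6]
shift/0.2 in tool: [0.0015 0.002  0.636 ]
```

View pics/w13.png

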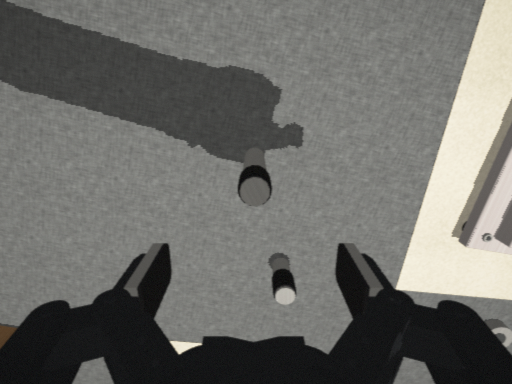

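Rod M's top is at (255,190), centred as the first was, and the short rod (285,295) is well clear. Descending and closing.

carry_out(steps=[[0, 0, 0, 0, 0, 0.08, 100], [0, 0, 0, 0, 0, 0.13, 100], [0, 0, 0, 0, 0, 0.13, 100], [0, 0, 0, 0, 0, 0.13, 100], [0, 0, 0, 0, 0, 0.1, 100], [0, 0, 0, 0, 0, 0.045, 100], [0, 0, 0, 0, 0, 0.02, 100], [0, 0, 0, 0, 0, 0, 100]])

```text
t: 14.13
tcp_pos: [0.4663, -0.1565, 0.2759]
tool_rot: [-0.0, 0.995, 0.103, -0.0]
ft_force: [0.7, -0.8, 0.2]
opening: 1.002
```

```bash
python3 - <<'E'
from h import *
go([.4662,-.1567,.275])
im,d=vision.get_image("wrist"); cv2.imwrite("pics/w14.png",im[:,:,::-1])
E
```

```text
t 14.13 tcp [ 0.4663 -0.1565  0.2759] xyaw 11.77 zaxis [-6.e-04  6.e-04 -1.e+00] open 1.001941869220252 F [ 0.7 -0.8  0.2]
shift/0.2 in tool: [-0.0008  0.0008  0.0045]
```

View pics/w14.png

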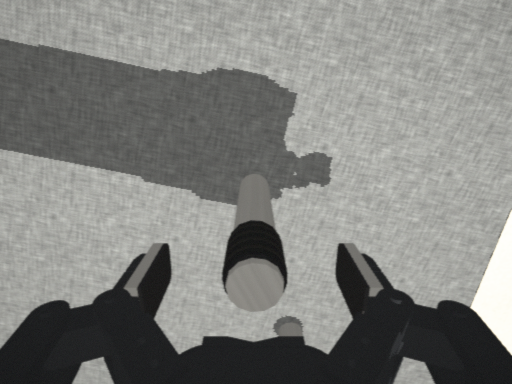

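The sleeve is centred between the pads (255,285). Closing, then lifting.

carry_out(steps=[[0, 0, 0, 0, 0, 0, 0], [0, 0, 0, 0, 0, 0, 0], [0, 0, 0, 0, 0, 0, 0], [0, 0, 0, 0, 0, 0, 0], [0, 0, 0, 0, 0, 0, 0], [0, 0, 0, 0, 0, 0, 0], [0, 0, 0, 0, 0, 0, 0], [0, 0, 0, 0, 0, 0, 0]], grip_force=70)

```text
t: 14.85
tcp_pos: [0.4665, -0.1575, 0.2768]
tool_rot: [0.0, 0.995, 0.102, 0.001]
ft_force: [-1.2, 0.1, 5.6]
opening: 0.333
```

carry_out(steps=[[0, 0, 0, 0, 0, 0, 0], [0, 0, 0, 0, 0, 0, 0], [0, 0, 0, 0, 0, 0, 0], [0, 0, 0, 0, 0, 0, 0]])

```text
t: 15.18
tcp_pos: [0.4665, -0.1575, 0.2768]
tool_rot: [0.0, 0.995, 0.102, 0.001]
ft_force: [0.0, 0.9, 5.5]
opening: 0.331
```

carry_out(steps=[[0, 0, 0, 0, 0, -0.03, 0], [0, 0, 0, 0, 0, -0.08, 0], [0, 0, 0, 0, 0, -0.12, 0], [0, 0, 0, 0, 0, -0.14, 0], [0, 0, 0, 0, 0, -0.14, 0], [0, 0, 0, 0, 0, -0.1, 0], [0, 0, 0, 0, 0, -0.04, 0], [0, 0, 0, 0, 0, 0, 0]])

```text
t: 15.85
tcp_pos: [0.4664, -0.1574, 0.4077]
tool_rot: [0.001, 0.995, 0.102, 0.001]
ft_force: [0.5, -0.9, -3.7]
opening: 0.333
```

```bash
python3 - <<'E'
from h import *
go([.4835,.2085,.406])
im,d=vision.get_image("wrist"); cv2.imwrite("pics/w15.png",im[:,:,::-1])
E
```

```text
t 15.85 tcp [ 0.4664 -0.1574  0.4077] xyaw 11.67 zaxis [ 0.0026 -0.0015 -1.    ] open 0.3325936563142341 F [ 0.5 -0.9 -3.7]
shift/0.2 in tool: [ 0.454  -1.7743  0.0058]
```

View pics/w15.png

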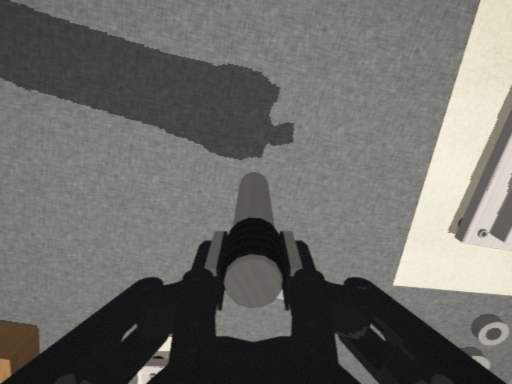

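Second rod held upright. Moving it above the near tube.

carry_out(steps=[[0, 0, 0, 0.01, -0.04, 0, 0], [0, 0, 0, 0.023, -0.09, 0, 0], [0, 0, 0, 0.0333, -0.13, 0, 0], [0, 0, 0, 0.0333, -0.13, 0, 0], [0, 0, 0, 0.0333, -0.13, 0, 0], [0, 0, 0, 0.0333, -0.13, 0, 0], [0, 0, 0, 0.0333, -0.13, 0, 0], [0, 0, 0, 0.0333, -0.13, 0, 0]])

```text
t: 16.57
tcp_pos: [0.4741, 0.032, 0.4044]
tool_rot: [-0.0, 0.995, 0.102, -0.001]
ft_force: [1.0, -1.0, -3.5]
opening: 0.334
```

carry_out(steps=[[0, 0, 0, 0.0333, -0.13, 0, 0], [0, 0, 0, 0.0333, -0.13, 0, 0], [0, 0, 0, 0.0333, -0.13, 0, 0], [0, 0, 0, 0.0333, -0.13, 0, 0], [0, 0, 0, 0.0333, -0.13, 0, 0], [0, 0, 0, 0.0333, -0.13, 0, 0], [0, 0, 0, 0.015, -0.06, 0, 0], [0, 0, 0, 0.006, -0.024, 0, 0]])

```text
t: 17.23
tcp_pos: [0.4818, 0.2114, 0.4044]
tool_rot: [-0.001, 0.995, 0.104, -0.002]
ft_force: [-0.3, -0.3, -3.5]
opening: 0.332
```

carry_out(steps=[[0, 0, 0, 0, 0, 0, 0], [0, 0, 0, 0, 0, 0, 0], [0, 0, 0, 0, 0, 0, 0]])

```text
t: 17.48
tcp_pos: [0.4832, 0.2071, 0.4053]
tool_rot: [0.001, 0.995, 0.101, -0.001]
ft_force: [0.2, 0.1, -3.7]
opening: 0.328
```

```bash
python3 - <<'E'
from h import *
go([.4835,.2085,.406])
im,d=vision.get_image("wrist"); cv2.imwrite("pics/w16.png",cv2.resize(im[60:260,160:360,::-1],None,fx=3,fy=3))
im,d=vision.get_image("scene"); cv2.imwrite("pics/s16.png",cv2.resize(im[100:250,312:512,::-1],None,fx=4,fy=4))
E
```

```text
t 17.48 tcp [0.4832 0.2071 0.4053] xyaw 11.6 zaxis [-0.0012 -0.0013 -1.    ] open 0.3282442986784697 F [ 0.2  0.1 -3.7]
shift/0.2 in tool: [ 0.0027 -0.0065 -0.0034]
```

View pics/w16.png

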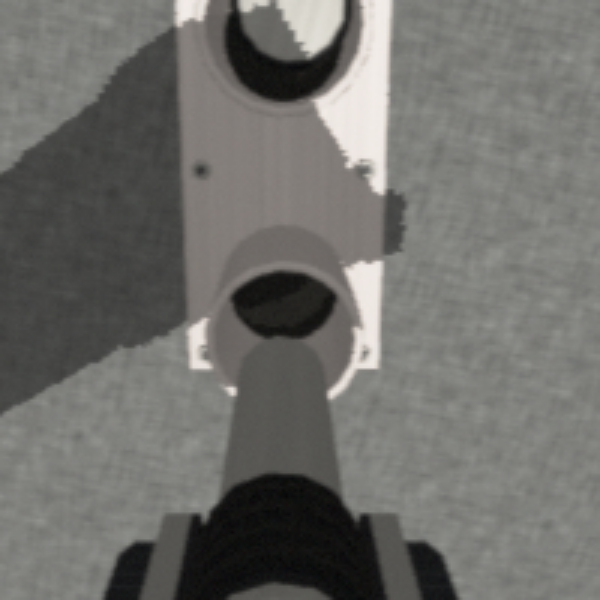

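View pics/s16.png

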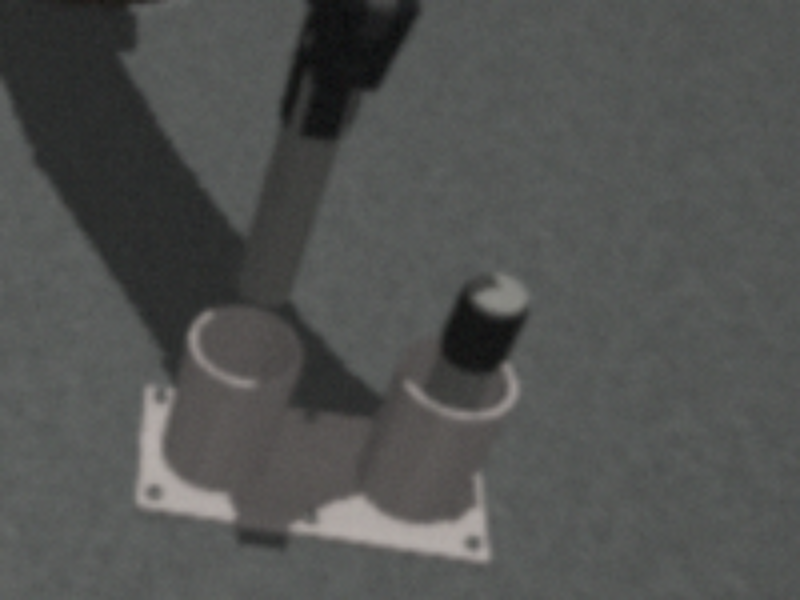

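Over the near tube, the foot (crop x≈283) and rim centre (≈284) line up. Lowering partway.

carry_out(steps=[[0, 0, 0, 0.002, -0.004, 0.03, 0], [0, 0, 0, 0, 0, 0.06, 0], [0, 0, 0, 0, 0, 0.08, 0], [0, 0, 0, 0, 0, 0.08, 0], [0, 0, 0, 0, 0, 0.05, 0], [0, 0, 0, 0, 0, 0, 0]])

```text
t: 18.08
tcp_pos: [0.4827, 0.2084, 0.3433]
tool_rot: [0.001, 0.995, 0.102, -0.002]
ft_force: [-0.7, 0.1, -3.6]
opening: 0.333
```

```bash
python3 - <<'E'
from h import *
go([.4835,.2085,.287])
im,d=vision.get_image("wrist"); cv2.imwrite("pics/w17.png",cv2.resize(im[60:260,160:360,::-1],None,fx=3,fy=3))
E
```

```text
t 18.08 tcp [0.4827 0.2084 0.3433] xyaw 11.68 zaxis [-0.0041 -0.0016 -1.    ] open 0.33296606674507573 F [-0.7  0.1 -3.6]
shift/0.2 in tool: [5.200e-03 1.000e-04 2.814e-01]
```

View pics/w17.png

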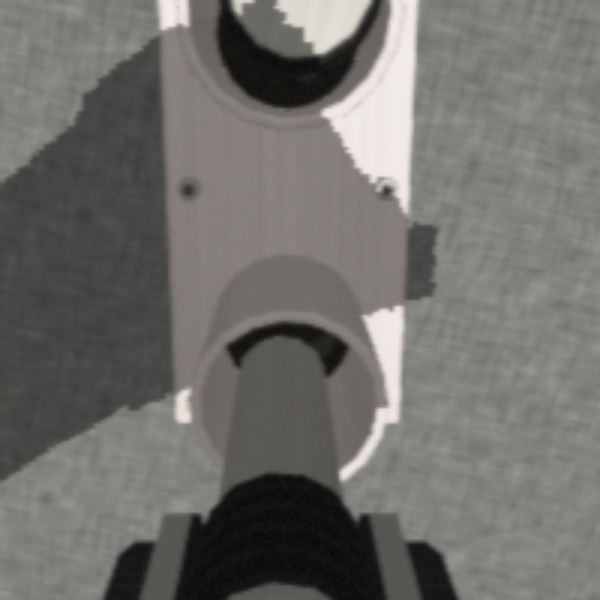

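The foot is inside the near rim with room all round. Lowering further, then feeling for the floor.

carry_out(steps=[[0, 0, 0, 0.004, 0, 0.04, 0], [0, 0, 0, 0, 0, 0.07, 0], [0, 0, 0, 0, 0, 0.07, 0], [0, 0, 0, 0, 0, 0.05, 0], [0, 0, 0, 0, 0, 0.03, 0], [0, 0, 0, 0, 0, 0.015, 0], [0, 0, 0, 0, 0, 0.005, 0], [0, 0, 0, 0, 0, 0, 0]])

```text
t: 18.8
tcp_pos: [0.4843, 0.2096, 0.2904]
tool_rot: [-0.0, 0.995, 0.102, 0.0]
ft_force: [0.5, -1.1, -4.2]
opening: 0.336
```

carry_out(steps=[[0, 0, 0, 0, 0, 0.005, 0], [0, 0, 0, 0, 0, 0.005, 0], [0, 0, 0, 0, 0, 0.005, 0], [0, 0, 0, 0, 0, 0, 0]])

```text
t: 19.13
tcp_pos: [0.4842, 0.2094, 0.2871]
tool_rot: [0.0, 0.995, 0.102, 0.0]
ft_force: [0.7, -0.2, -2.9]
opening: 0.335
```

carry_out(steps=[[0, 0, 0, 0, 0, 0.005, 0], [0, 0, 0, 0, 0, 0.004, 0], [0, 0, 0, 0, 0, 0.004, 0], [0, 0, 0, 0, 0, 0, 0]])

```text
t: 19.47
tcp_pos: [0.4842, 0.2096, 0.2849]
tool_rot: [0.0, 0.995, 0.102, 0.0]
ft_force: [-0.5, -1.7, 2.0]
opening: 0.335
```

The floor has taken it (+2 N at z 0.2849, expected 0.2848). Opening and rising.

carry_out(steps=[[0, 0, 0, 0, 0, 0, 45], [0, 0, 0, 0, 0, 0, 60], [0, 0, 0, 0, 0, 0, 80], [0, 0, 0, 0, 0, 0, 100], [0, 0, 0, 0, 0, 0, 100], [0, 0, 0, 0, 0, 0, 100], [0, 0, 0, 0, 0, 0, 100], [0, 0, 0, 0, 0, 0, 100]])

```text
t: 20.13
tcp_pos: [0.4842, 0.2094, 0.2845]
tool_rot: [0.0, 0.995, 0.102, 0.0]
ft_force: [-0.3, 0.2, 0.3]
opening: 0.997
```

carry_out(steps=[[0, 0, 0, 0, 0, -0.04, 100], [0, 0, 0, 0, 0, -0.1, 100], [0, 0, 0, 0, 0, -0.14, 100], [0, 0, 0, 0, 0, -0.14, 100], [0, 0, 0, 0, 0, -0.12, 100], [0, 0, 0, 0, 0, -0.06, 100], [0, 0, 0, 0, 0, 0, 100], [0, 0, 0, 0, 0, 0, 100]])

```text
t: 20.8
tcp_pos: [0.4841, 0.2093, 0.4046]
tool_rot: [0.0, 0.995, 0.102, 0.0]
ft_force: [-0.6, -0.2, -0.2]
opening: 1.003
```

carry_out(steps=[[0, 0, 0, 0, 0.06, 0, 100], [0, 0, 0, 0, 0.12, 0, 100], [0, 0, 0, 0, 0.13, 0, 100], [0, 0, 0, 0, 0.13, 0, 100], [0, 0, 0, 0, 0.12, 0, 100], [0, 0, 0, 0, 0.06, 0, 100], [0, 0, 0, 0, 0, 0, 100], [0, 0, 0, 0, 0, 0, 100]])

```text
t: 21.47
tcp_pos: [0.5091, 0.0881, 0.4036]
tool_rot: [-0.0, 0.995, 0.101, -0.001]
ft_force: [0.1, 0.6, -0.3]
opening: 1.0
```

```bash
python3 - <<'E'
from h import *
go(None)
im,d=vision.get_image("top"); cv2.imwrite("pics/t20.png",cv2.resize(im[160:260,80:210,::-1],None,fx=6,fy=6)); cv2.imwrite("pics/tf20.png",im[:,:,::-1])
im,d=vision.get_image("scene"); cv2.imwrite("pics/s20.png",cv2.resize(im[100:250,312:512,::-1],None,fx=4,fy=4)); cv2.imwrite("pics/sf20.png",im[:,:,::-1])
for n,u in (("far",(.4638,.3078)),("near",(.4838,.2088))):
    for z in (.148,):
        for c in("top","scene"):
            q=P(c)@np.array([*u,z,1]); print(n,c,np.round(q[:2]/q[2],1))
E
```

```text
t 21.47 tcp [0.5091 0.0881 0.4036] xyaw 11.63 zaxis [-1.6e-03  5.0e-04 -1.0e+00] open 0.9997523226842487 F [ 0.1  0.6 -0.3]
far top [102. 210.]
far scene [436.2 172.2]
near top [150.1 200.3]
near scene [379.3 164.2]
```

View pics/t20.png

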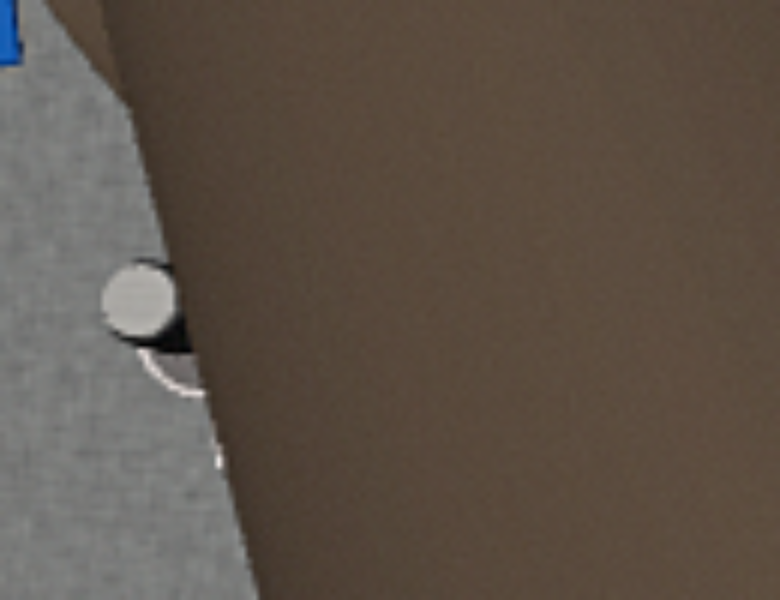

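View pics/s20.png

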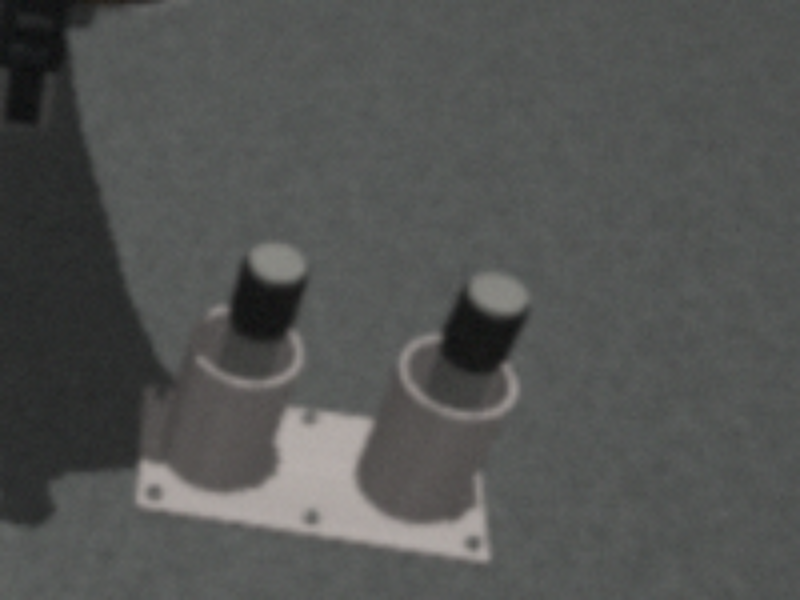

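View pics/sf20.png

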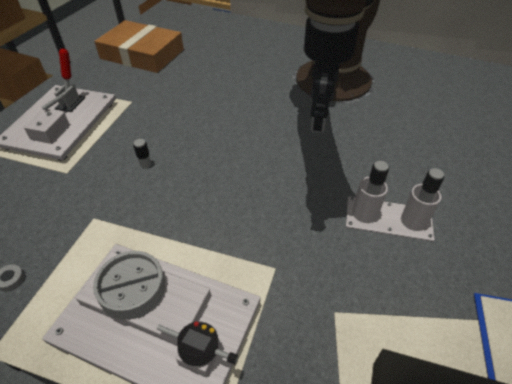

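Both rods stand in their tubes, sleeves up. Their tops are at scene (381,166) and (436,174), against (379,164) and (436,172) expected if upright on the floor. The short rod is unchanged at scene (141,147), and the gripper is clear. Handing in.

```bash
python3 - <<'E'
from cell import robot
s=robot.sense(); print(s["t"],s["ft_force"]); print(robot.hand_in())
E
```

```text
21.5667 [ 0.17828225 -0.12458685  0.07130993]
the job is handed in; nothing more can be done
None
```

Both long rods are standing in the tube stand, foot down and sleeve up. The job was handed in at 21.6 s, and no verdict is reported.

- **Placing:** I gripped each rod by the sleeve with the jaws along the stand's x axis. The first went into the far tube and the second into the near one. I lowered each until the floor pushed back on the wrist (+7.6 N and +2 N), within 1 mm of the expected height, then released it and backed off.
- **Last checks:** In the final scene image the rod tops are within about 3 px of where rods upright on the tube floors should show. That matches the 1–2 px calibration offset seen earlier. The short rod is where it started, nothing else moved, and the wrist force was about zero.
- **Not checked:** In the last top view the arm hid the near tube and part of the far one, so the final check rests on the scene camera and the floor contacts.

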